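# Index the ring holder and clamp it

### The arm

A 6-joint arm with a two-finger parallel gripper is mounted at the origin on the work surface. World frame = base frame: x ahead of the robot, y to its left, z up, the work surface at z = 0. Lengths are in m, angles in rad, forces in N, time in s.
With the tool pointing down it reaches from about 0.275 to 0.75 m from the base axis. Payload 10.2 kg.
Tool frame: the origin (TCP) lies midway between the tips of the shut fingers; the grasp point (between the pads) lies 19 mm behind it (env.hold_point_z is the distance from the TCP to the grasp point, in m); z points along the fingers, y is the line along which they close (so a half turn about z gives the same grasp; the last joint's range is limited). The gripper opens to 85 mm and grips with 20 to 120 N. Pads are 22 mm wide; open, the fingers measure 114 mm over their backs; the gripper's body (76 mm by 85 mm) begins 54 mm behind the grasp point. The pads swing forward as they close: fully open they stand 13 mm farther back than shut.
Start: joints at [-1.335, 0.313, 1.498, -0, 1.331, -0.223], TCP at [0.232, -0.471, 0.231] pointing down, gripper open.
Joint ranges: [-2.94, 2.94], [-0.97, 2.17], [0.19, 2.56], [-1.23, 4.37], [0.02, 3.11], [-2.88, 2.88]. Speed limits (rad/s): [2.39, 2.39, 3.01, 3.14, 3.14, 3.14].

### API

Orientations are given as a unit quaternion [x, y, z, w].
In Python, from bench import env, kinematics, monitor, eyes, job gives the robot as it stands. The module is installed in compiled form; this text tells all that it offers. Calls block until the motion is done:
- env.reach(position, orientation): joint-space move of the TCP to a pose.
- env.movel(position, velocity=0.15, frame=None, guard=None): straight line of the TCP; frame=None keeps the orientation; velocity is the mean speed in m/s. With guard (N) it stops when the force on the tool has changed by that much, and returns True; else False.
- env.set_joints(angles): joint-space move.
- env.release() and env.close_gripper(effort=None): open the fingers fully, or close them until they stop; effort is the grip in N (None keeps the last).
- env.hold(seconds).
- kinematics.ik(position, orientation): joint angles nearest the present ones, or None.
- monitor.sense(): the state.
- eyes.grab_frame(name): name is "scene" or "top" or "wrist"; returns a dict with "frame" (400x640x3 uint8, red, green, blue), "mtx" (3x3 intrinsics, pixels), "view" (4x4, takes a point from world to camera coordinates). Camera axes: x right, y down, z forward; pixel columns grow to the right and rows downward; lengths in m; the calibration is good to about 2 mm. A picture is of the moment at which its call begins. There is no depth.
A pose or a line that the arm cannot do raises env.MotionError and nothing moves.
- job.hand_in(): hands the job in; it is judged then, once.
The state is a dict: "clock": time; "joints": joint angles; "qvel": joint speeds; "joint_efforts": joint torques, N m; "position": TCP position; "ee_rot": TCP orientation; "contact_force": force on the tool from outside, world axes, zero at the start; "ft_torque": the same for the moment, N m; "finger_gap": opening from 0.0 (shut) to 1.0 (fully open); "gripper_force": force on a finger pad.
Only numpy, scipy, OpenCV 4.12 (cv2) and the standard library are available. Lean on these libraries where they do the work, as an engineer would, in place of code of your own. Each camera call takes 0.05 s, during which the arm holds its last target. There are 200 camera calls.

### The job

Index the ring holder for the next stone: with a fingertip, gently push a spoke of the flat four-spoke wheel round, either way, until the red spoke points straight at the yellow pin. Then push the lever with the blue knob round, away from the wheel, until it is fully at its stop, leaving the red spoke pointing at the yellow pin. Only push; leave the gold ring on its post, and everything else on the bench where it is.

Things in the scene. Friction and masses are not known exactly. Their poses are not given: they have to be found in the camera images.
- index_base: Fixed grey indexing head; origin under the centre of its round foot (radius 155 mm, 12 mm thick), right below the wheel's axis. A rectangular extension of the foot (x -120 to 120, y -100 to -270 mm) carries the clamp lever. A dark pedestal (radius 55 mm, 35 mm above) rises to 66 mm. z is up; position and yaw vary.
- wheel (a joint): Angle (rad) of the flat horizontal wheel about its vertical axis above the origin of index_base; positive counter-clockwise seen from above; at 0 the red spoke points along -x of index_base (towards the robot). Turns either way up to 6.2 rad; friction of about 0.12 N m (under 2 N at a spoke) keeps it where it is left.
- red_tip (a point): Point at the outer end of the red spoke, 104 mm from the wheel's axis, at mid-thickness, 81 mm above the bench. Turns with the wheel; its -x axis points outward along the red spoke, z up.
- wheel_hub (a point): Point on the wheel's axis at mid-thickness of the spokes, 81 mm above the bench. Aluminium hub: radius 32 mm, top at 90 mm. Four spokes 90 degrees apart, bars 12 mm wide, between 74 and 88 mm above the bench, to 101 mm from the axis: one red, three aluminium. A brass post of radius 8 mm stands on the hub up to 104 mm. Between the spokes it is open down to the foot and pins.
- yellow_pin: Yellow upright pin, diameter 22 mm, 26 mm tall, fixed on the foot beyond the spokes' ends, about 132 mm from the wheel's axis; its top is 38 mm above the bench, below the spokes. Origin under its centre. White, black and green pins of the same shape stand at other marks around the wheel; which is where changes.
- clamp_lever (a joint): Angle (rad) of the clamp lever about its vertical pivot, positive counter-clockwise seen from above. At 0 the arm points along -x of index_base (to the robot); it grows as the arm is pushed away from the wheel, to the stop at 1.4, where it points nearly along -y of index_base. Starts at 0 to 0.35; stays where it is left (friction 0.1 N m, under 2 N at the knob).
- lever_pivot (a point): On the lever's pivot axis, on its top, 74 mm above the bench; at x = -20, y = -185 mm in index_base.
- lever_knob (a point): Centre of the top of the lever's blue knob, an upright cylinder 22 mm in diameter and 30 mm tall, from 70 to 100 mm above the bench, 75 mm from the pivot axis. The arm is a steel bar 14 mm wide, 62 to 72 mm above the bench; its stop is a small steel block (top at 74 mm) by the pivot.
- gold_ring: Loose gold-coloured ring, outer diameter 25 mm, 9 mm high, lying around the brass post on top of the wheel's hub, its underside (origin) 90 mm above the bench. Leave it there; it turns with the wheel.
- stone_jar: Small loose jar, diameter 40 mm, 42 mm tall, standing on the extension of the foot beyond the lever. Origin under its centre. A bystander: leave it where it is.
- pliers: Pliers with green handles, about 150 mm long, lying to the left. A bystander: leave it where it is.
- ring_mandrel: Wooden ring stick standing upright, 140 mm tall, at the far left. A bystander: leave it where it is.
- hammer: Hammer, 220 mm long, lying to the right. A bystander: leave it where it is.
- scrap_tray: Open wooden tray, 130 x 90 x 25 mm, at the near left. A bystander: leave it where it is.
- flux_dish: White ceramic bowl, 70 mm across, 30 mm high, to the right. A bystander: leave it where it is.
- file_tool: Hand tool with a wooden handle, 170 mm long, lying at the near right. A bystander: leave it where it is.

How it is judged:
By the outcome, as a careful person would: the job done as asked, in the order asked, and still so for the second after the job is handed in, with the robot touching nothing.
It also fails if it takes over 67 s, if anything falls off the work surface, if the arm or the gripper's body presses on something with over 40 N, if the wrist force passes 120 N, or if a joint passes its speed limit or range.

## Working session

There is one attempt and no reset: what is moved stays moved. The work goes in short steps, each a Python script; the robot and the scene stay as the last script left them, time stands still between calls to the robot, and variables do not carry over. Pictures are saved under pics/ and viewed, at most 12 in all, crops included, and the job is handed in when it is done.

```bash
mkdir -p pics
python3 - <<'E'
from bench import env,monitor,eyes
import cv2,numpy as np,pickle
for n in("top","scene"):
    f=eyes.grab_frame(n); pickle.dump(f,open(n+".pkl","wb"))
    cv2.imwrite(f"pics/{n}1.png",f["frame"][:,:,::-1])
    print(n,np.round(f["mtx"],1).tolist(),np.round(f["view"],3).tolist())
s=monitor.sense();print(s["clock"],s["position"],s["ee_rot"],s["finger_gap"])
E
```

```text
top [[419.5, 0.0, 319.5], [0.0, 419.5, 194.2], [0.0, 0.0, 1.0]] [[0.019, -1.0, -0.022, -0.041], [-0.999, -0.018, -0.043, 0.525], [0.042, 0.023, -0.999, 1.466], [0.0, 0.0, 0.0, 1.0]]
scene [[366.6, 0.0, 314.8], [0.0, 366.6, 199.5], [0.0, 0.0, 1.0]] [[0.869, 0.496, -0.004, -0.449], [0.338, -0.599, -0.726, -0.164], [-0.362, 0.629, -0.688, 1.333], [0.0, 0.0, 0.0, 1.0]]
0.1 [ 0.23244433 -0.47048886  0.23080252] [ 9.73801187e-01  2.27400371e-01 -1.62261104e-05 -5.64471628e-04] 1.001494505708089
```

View pics/top1.png

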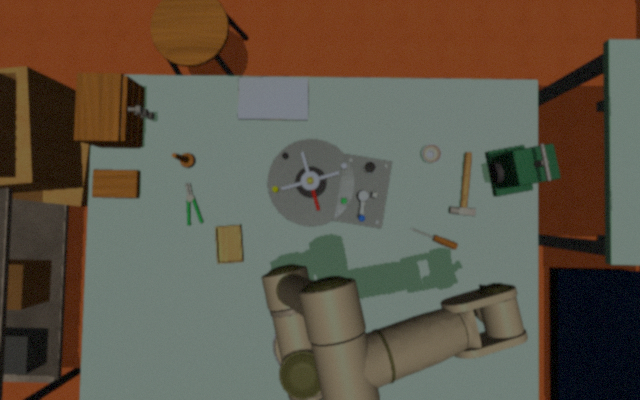

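View pics/scene1.png

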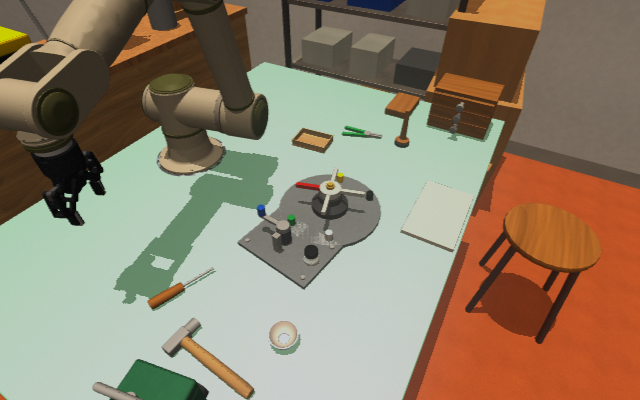

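Run:
```python
import cv2,pickle
f=pickle.load(open("top.pkl","rb"))["frame"][:,:,::-1]
cv2.imwrite("pics/top2.png",cv2.resize(f[130:240,255:400],None,fx=5,fy=5,interpolation=cv2.INTER_CUBIC))
f=pickle.load(open("scene.pkl","rb"))["frame"][:,:,::-1]
cv2.imwrite("pics/scene2.png",cv2.resize(f[160:290,230:390],None,fx=4.6,fy=4.6,interpolation=cv2.INTER_CUBIC))
```

```text
(no output)
```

View pics/top2.png

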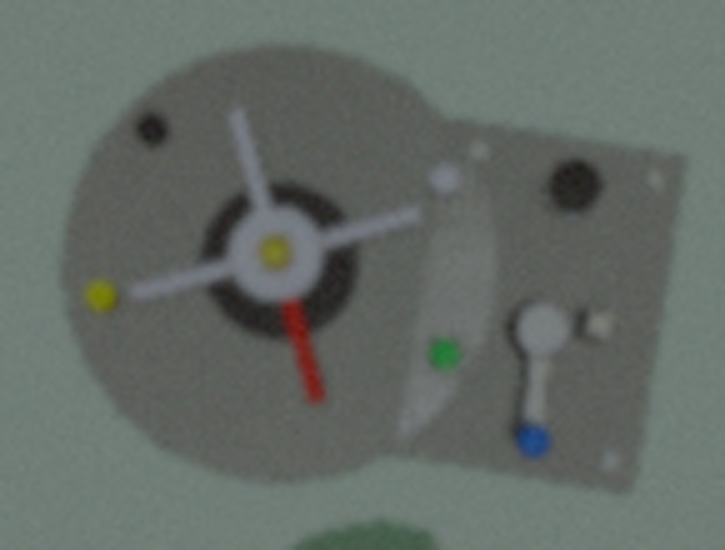

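View pics/scene2.png

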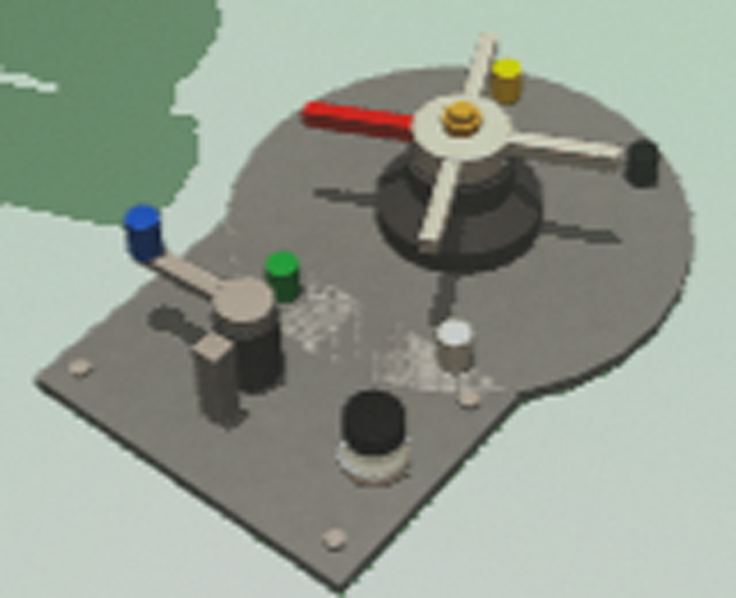

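```bash
cat > h.py <<'E'
import numpy as np,pickle
from scipy.spatial.transform import Rotation as R
def bp(f,uv,z):
    V=f["view"];d=V[:3,:3].T@np.linalg.solve(f["mtx"],[*uv,1]);c=-V[:3,:3].T@V[:3,3]
    return (c+d*(z-c[2])/d[2])
E
python3 - <<'E'
from h import *
P={}
def go(name,off,sc,pts):
    f=pickle.load(open(name+".pkl","rb"))
    for k,(u,v,z) in pts.items():
        p=bp(f,((u+.5)/sc-.5+off[0],(v+.5)/sc-.5+off[1]),z); P[name,k]=p; print(name,k,np.round(p*1e3,1))
go("top",(255,130),5,dict(hub=(275,252,.102),tip=(318,402,.088),tip3=(236,110,.088),tip2=(134,294,.088),tip4=(420,212,.088),yel=(101,296,.038),whi=(446,178,.038),gre=(445,353,.038),blk=(152,129,.038),piv=(543,328,.074),knob=(534,441,.1),jar=(574,186,.042)))
go("scene",(230,160),4.6,dict(hub=(462,111,.104),tip=(307,108,.088),yel=(507,67,.038),whi=(455,329,.038),gre=(283,263,.038),blk=(643,150,.038),piv=(243,298,.074),knob=(143,215,.1)))
for n in("top","scene"):
    h=P[n,"hub"];a=lambda k:np.degrees(np.arctan2(*(P[n,k]-h)[1::-1]))
    print(n,{k[1]:round(a(k[1]),1) for k in P if k[0]==n},{k[1]:round(1e3*np.hypot(*(P[k]-h)[:2]),1) for k in P if k[0]==n}, np.degrees(np.arctan2(*(P[n,"knob"]-P[n,"piv"])[1::-1])))
E
```

```text
top hub [5.682e+02 2.000e-01 1.020e+02]
top tip [469.6 -29.8  88. ]
top tip3 [664.3  29.   88. ]
top tip2 [539.5  94.7  88. ]
top tip4 [597.7 -95.5  88. ]
top yel [540.5 123.3  38. ]
top whi [ 626.5 -114.2   38. ]
top gre [ 505.3 -115.5   38. ]
top blk [657.3  90.5  38. ]
top piv [ 522.2 -179.7   74. ]
top knob [ 446.6 -172.8  100. ]
top jar [ 621.9 -202.2   42. ]
scene hub [569.3  -3.4 104. ]
scene tip [473.1 -33.1  88. ]
scene yel [540.5 121.8  38. ]
scene whi [ 624.7 -113.2   38. ]
scene gre [ 505.7 -117.6   38. ]
scene blk [658.7  88.8  38. ]
scene piv [ 520.6 -181.2   74. ]
scene knob [ 447.4 -174.   100. ]
top {'hub': np.float64(0.0), 'tip': np.float64(-163.1), 'tip3': np.float64(16.7), 'tip2': np.float64(106.9), 'tip4': np.float64(-72.9), 'yel': np.float64(102.7), 'whi': np.float64(-63.0), 'gre': np.float64(-118.5), 'blk': np.float64(45.4), 'piv': np.float64(-104.3), 'knob': np.float64(-125.1), 'jar': np.float64(-75.1)} {'hub': np.float64(0.0), 'tip': np.float64(103.0), 'tip3': np.float64(100.3), 'tip2': np.float64(98.8), 'tip4': np.float64(100.2), 'yel': np.float64(126.2), 'whi': np.float64(128.4), 'gre': np.float64(131.7), 'blk': np.float64(126.8), 'piv': np.float64(185.7), 'knob': np.float64(211.5), 'jar': np.float64(209.5)} 174.75263083733094
scene {'hub': np.float64(0.0), 'tip': np.float64(-162.8), 'yel': np.float64(103.0), 'whi': np.float64(-63.2), 'gre': np.float64(-119.1), 'blk': np.float64(45.9), 'piv': np.float64(-105.3), 'knob': np.float64(-125.5)} {'hub': np.float64(0.0), 'tip': np.float64(100.6), 'yel': np.float64(128.4), 'whi': np.float64(123.0), 'gre': np.float64(130.7), 'blk': np.float64(128.4), 'piv': np.float64(184.4), 'knob': np.float64(209.6)} 174.31924773982377
```

```bash
cat >> h.py <<'E'
from bench import env,kinematics,monitor,eyes
H=np.array([.5683,-.0008])
def pose(th,c,z,r=.078):   # finger on the ccw side of a spoke at th (deg), clearance c
    t=np.radians(th);u=np.array([np.cos(t),np.sin(t)]);n=np.array([-u[1],u[0]])
    a=np.radians(th+270)
    return [*(H+r*u+(.017+c)*n),z],[np.cos(a/2),np.sin(a/2),0,0]
def frame(p,q,T=None): return q
E
python3 - <<'E'
from h import *
for th in(-163,-210,-257): print(np.round(kinematics.ik(*pose(th,0,.075)),2))
env.close_gripper(20)
env.reach(*pose(-163,.015,.2)); s=monitor.sense();print(s["clock"],s["position"],s["finger_gap"])
print(env.movel(pose(-163,.015,.076)[0],velocity=.1,guard=8))
try:
    p,q=pose(-163,.005,.076);print(env.movel(p,velocity=.05,frame=q,guard=10))
except Exception as e: print(repr(e))
s=monitor.sense();print(s["clock"],s["position"],s["contact_force"])
f=eyes.grab_frame("wrist");import cv2
cv2.imwrite("pics/w1.png",f["frame"][:,:,::-1])
E
```

```text
[-0.31  0.45  1.76 -0.    0.94 -0.61]
[-0.19  0.43  1.78 -0.    0.93  0.33]
[-0.08  0.52  1.64 -0.    0.98  1.26]
2.675 [ 0.50306862 -0.05499809  0.20004404] 0.0012154466875617476
False
False
4.4167 [ 0.50009621 -0.0442759   0.07613361] [ 0.8433073  -0.93490358  0.3550178 ]
```

View pics/w1.png

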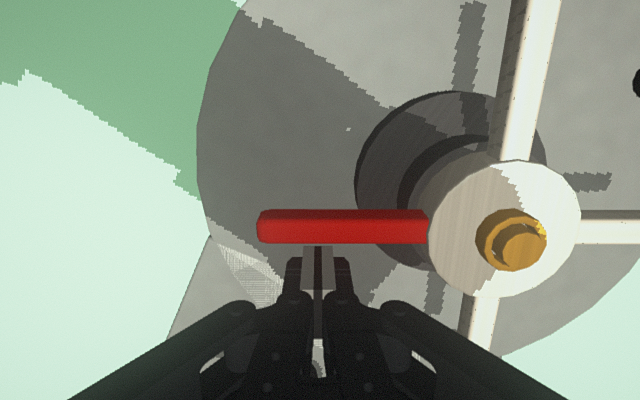

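The wrist picture shows the fingertips (315,260) just beside the red spoke (260–425, row 227), parallel to it. I'll push along the arc, stopping 3° short.

Run:
```python
from h import *
import cv2
for th in np.linspace(-163,-254.3,11):
    p,q=pose(th,0,.076);g=env.movel(p,velocity=.05,frame=q,guard=15)
    s=monitor.sense();print(round(th),g,round(s["clock"],1),np.round(s["contact_force"],1))
    if g: break
f=eyes.grab_frame("wrist");pickle.dump(f,open("w2.pkl","wb"))
cv2.imwrite("pics/w2.png",f["frame"][:,:,::-1])
f=eyes.grab_frame("top");pickle.dump(f,open("top.pkl","wb"))
```

```text
-163 False 4.7 [-0.1  0.6  0.9]
-172 False 5.1 [ 0.2 -0.7 -0.3]
-181 False 5.5 [ 0.7 -0.2 -0.5]
-190 False 5.9 [-0.3  0.3  0.2]
-200 False 6.3 [ 0.8  0.1 -0.2]
-209 False 6.7 [ 0.2 -0.1  0.8]
-218 False 7.1 [-0.3  0.4  0.3]
-227 False 7.5 [-1.1 -0.2 -0. ]
-236 False 7.9 [-0.1 -1.7  0.5]
-245 False 8.3 [ 0.2  0.6 -0.5]
-254 False 8.7 [ 0.1 -0.3 -0. ]
```

View pics/w2.png

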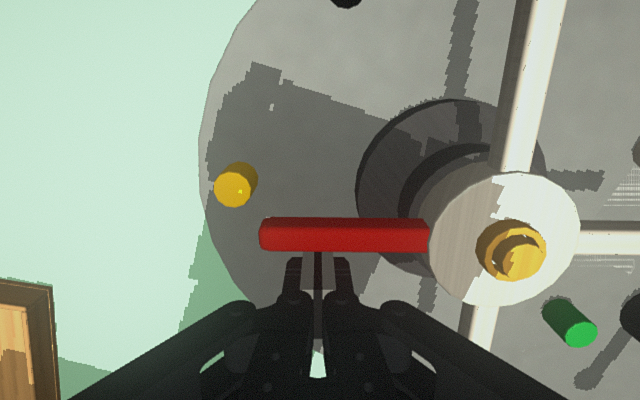

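Run:
```python
import cv2,pickle
f=pickle.load(open("w2.pkl","rb"))["frame"][:,:,::-1]
cv2.imwrite("pics/w2c.png",cv2.resize(f[160:310,205:605],None,fx=2,fy=2,interpolation=cv2.INTER_CUBIC))
```

```text
(no output)
```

View pics/w2c.png

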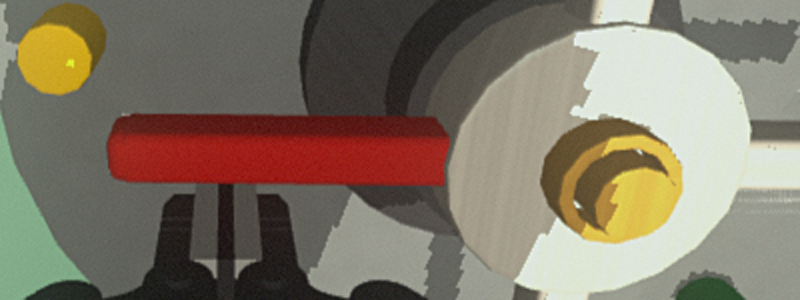

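Run:
```python
from h import *
f=pickle.load(open("w2.pkl","rb"))
b=lambda u,v,z:bp(f,((u+.5)/2-.5+205,(v+.5)/2-.5+160),z)
A=lambda d:np.degrees(np.arctan2(d[1],d[0]))
hub=b(599,159.5,.09);post=b(639,204,.104);l=b(125,157.5,.088);r=b(440,160.3,.088);y=b(55,60,.038)
print(hub,post,y,l,"red",A(l-r),A(l-hub),A(l-post),"yel",A(y-hub),A(y-post),A(y[:2]-H), np.hypot(*(y-hub)[:2]))
print(monitor.sense()["position"],pose(-254.3,0,.076)[0])
```

```text
[ 0.56951047 -0.00153223  0.09      ] [ 0.56739817 -0.00302646  0.104     ] [0.53958841 0.1212053  0.038     ] [0.54167378 0.09445326 0.088     ] red 105.30341340661282 106.17265368866293 104.78304505989745 yel 103.70082636144626 102.61786617897528 103.24250677740598 0.12633222707916508
[0.53058127 0.0695085  0.07601859] [np.float64(0.5308274055246325), np.float64(0.06968974863967567), 0.076]
```

Run:
```python
from h import *
import cv2
p,q=pose(-256.5,0,.076);print(env.movel(p,velocity=.03,frame=q,guard=15))
p,q=pose(-256.5,.02,.076);env.movel(p,velocity=.08,frame=q)
p,q=pose(-256.5,.02,.2);env.movel(p,velocity=.15,frame=q)
f=eyes.grab_frame("wrist");c=-f["view"][:3,:3].T@f["view"][:3,3];print(c,f["view"][2,:3],p)
t=np.radians(103.3);tgt=H+.085*np.array([np.cos(t),np.sin(t)])
# aim camera centre at target xy at z=.06: shift by the view-axis intersection; camera itself above target
w=np.array(p);w[:2]+=tgt-c[:2]
env.movel(list(w),velocity=.15)
f=eyes.grab_frame("wrist");pickle.dump(f,open("w3.pkl","wb"))
print(-f["view"][:3,:3].T@f["view"][:3,3],monitor.sense()["clock"])
im=f["frame"][:,:,::-1]
V=f["view"];pr=lambda x:(lambda y:(f["mtx"]@y/y[2])[:2])(V[:3,:3]@np.array(x)+V[:3,3])
a=pr([*(H+.135*np.array([np.cos(t),np.sin(t)])),.04]);b=pr([*H,.1]);print(a,b)
cv2.imwrite("pics/w3.png",im)
```

```text
False
[0.59475629 0.08530831 0.34231886] [-0.31737059 -0.07565275 -0.9452791 ] [np.float64(0.5141135745645253), np.float64(0.0664073753283503), 0.2]
[0.54926628 0.08182345 0.34341429] 11.0
[257.69038533  76.76083556] [442.80360426  77.45472924]
```

View pics/w3.png

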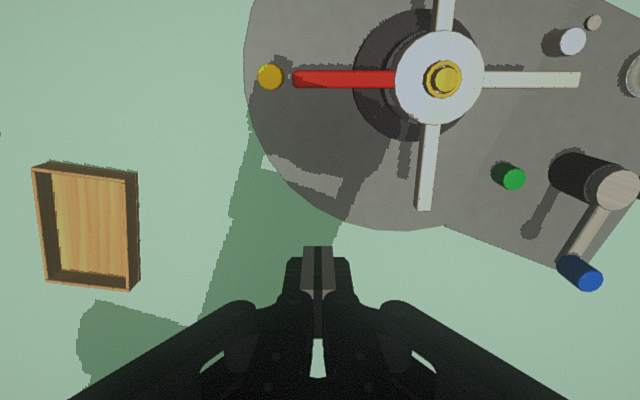

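Run:
```python
import cv2,pickle
f=pickle.load(open("w3.pkl","rb"))["frame"][:,:,::-1]
cv2.imwrite("pics/w3c.png",cv2.resize(f[20:130,245:595],None,fx=2.28571,fy=4,interpolation=cv2.INTER_CUBIC))
```

```text
(no output)
```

View pics/w3c.png

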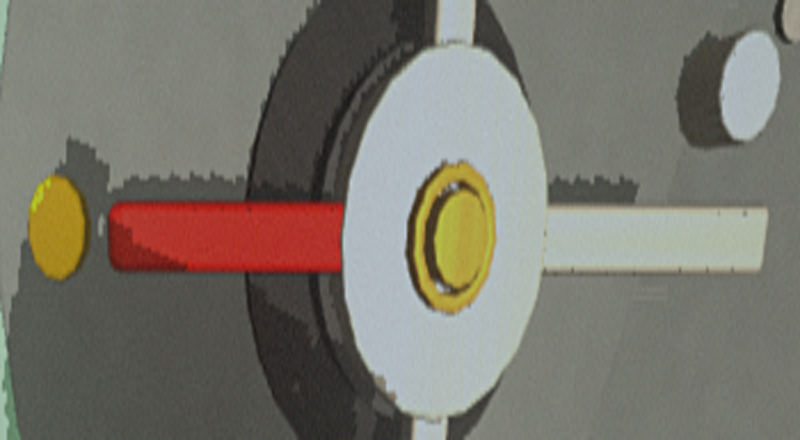

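Run:
```python
from h import *
f=pickle.load(open("w3.pkl","rb"))
b=lambda u,v,z:bp(f,((u+.5)/2.28571-.5+245,(v+.5)/4-.5+20),z)
A=lambda d:np.degrees(np.arctan2(d[1],d[0]))
l=b(130,237,.088);r=b(760,239.7,.088);hub=b(445,230,.09);y=b(58,227,.038);m=b(102,225,.012);post=b(462,240,.104);w=b(751,86,.038)
foot=[0,0]
print("red",A(l-r),"hub",hub[:2],post[:2],"pin",y,np.round([A(y-hub),A(y-post),A(y[:2]-H),A(m[:2]-H),np.hypot(*(m[:2]-H)),np.hypot(*(y[:2]-H))],3),"white",w)
d=l-r;n=np.array([-d[1],d[0]])/np.hypot(d[0],d[1]);print("offset mm",[1e3*float(n@(x[:2]-r[:2])) for x in(y,hub,post,np.array(H),m)])
```

```text
red 103.32629591368533 hub [ 0.56873325 -0.00179391] [ 0.56732055 -0.00253683] pin [0.53991408 0.12073857 0.038     ] [103.235 102.534 103.146 102.882   0.111   0.125] white [ 0.62477604 -0.11620268  0.038     ]
offset mm [-1.6058303305378774, -1.405700712594403, 0.14020074229417756, -1.2132067722956523, -2.070391319489599]
```

The red spoke (rows ~79) reads 103.3° against the pin's about 103.0°, so it is aligned. Next is the lever.

```bash
cat >> h.py <<'E'
PV=np.array([.5214,-.1804])
def lp(ph,c,z,r=.075):
    t=np.radians(ph);u=np.array([np.cos(t),np.sin(t)]);n=np.array([-u[1],u[0]]);a=np.radians(ph-90)
    return [*(PV+r*u-(.022+c)*n),z],[np.cos(a/2),np.sin(a/2),0,0]
E
python3 - <<'E'
from h import *
import cv2
for ph in(175,215,258): print(np.round(kinematics.ik(*lp(ph,0,.082)),2))
env.reach(*lp(174.6,.02,.2))
print(env.movel(lp(174.6,.02,.082)[0],velocity=.12,guard=8))
for ph in np.arange(174.6,264,7):
    p,q=lp(ph,0,.082);g=env.movel(p,velocity=.05,frame=q,guard=12)
    s=monitor.sense();print(round(ph,1),g,round(s["clock"],1),np.round(s["contact_force"],1),np.round(s["position"],3))
    if g: break
f=eyes.grab_frame("wrist");cv2.imwrite("pics/w4.png",f["frame"][:,:,::-1])
E
```

```text
[-0.57  0.39  1.83 -0.    0.92 -0.49]
[-0.67  0.42  1.78 -0.    0.94 -1.28]
[-0.69  0.52  1.62 -0.    1.01 -2.05]
False
174.6 False 14.2 [-0.2 -0.2 -0.6] [ 0.449 -0.152  0.082]
181.6 False 14.5 [0.1 0.3 0.1] [ 0.446 -0.16   0.082]
188.6 False 14.8 [ 0.7  0.5 -0.3] [ 0.444 -0.17   0.082]
195.6 False 15.2 [-0.2  0.5 -0.3] [ 0.443 -0.179  0.082]
202.6 False 15.5 [-0.   0.4  0.8] [ 0.444 -0.189  0.082]
209.6 False 15.9 [-0.4 -0.3  0.4] [ 0.445 -0.198  0.082]
216.6 False 16.2 [ 0.2 -0.7 -0.7] [ 0.448 -0.207  0.082]
223.6 False 16.6 [0.7 0.8 0.3] [ 0.452 -0.216  0.082]
230.6 False 16.9 [ 0.3 -0.3 -0.1] [ 0.457 -0.224  0.082]
237.6 False 17.2 [ 0.6 -0.5 -0.6] [ 0.463 -0.232  0.082]
244.6 False 17.6 [-0.5 -0.2 -0.5] [ 0.469 -0.238  0.082]
251.6 False 17.9 [-0.5  0.4 -0. ] [ 0.477 -0.244  0.082]
258.6 True 18.1 [-8.7 -0.5  5.7] [ 0.477 -0.246  0.081]
```

View pics/w4.png

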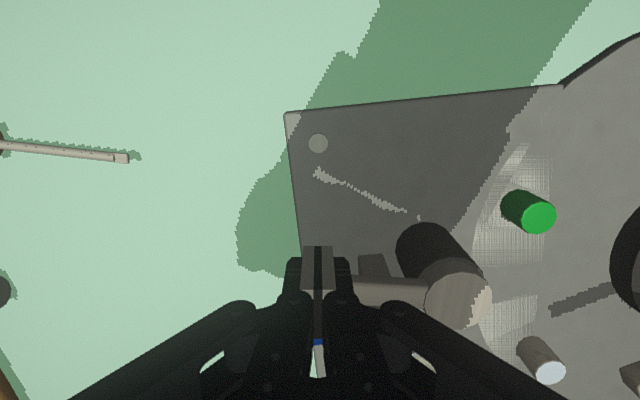

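Stop contact came at ~252°, which is where the stop should be; the fingers hide the knob here. I'll withdraw and check from above.

Run:
```python
from h import *
import cv2
p,q=lp(252,.02,.082);env.movel(p,velocity=.08)
p[2]=.25;env.movel(p,velocity=.15)
env.reach([.35,-.3,.3],[1,0,0,0])
f=eyes.grab_frame("top");pickle.dump(f,open("top.pkl","wb"));print(monitor.sense()["clock"])
cv2.imwrite("pics/t5.png",cv2.resize(f["frame"][130:240,255:400,::-1],None,fx=5,fy=5,interpolation=cv2.INTER_CUBIC))
```

```text
22.1583
```

View pics/t5.png

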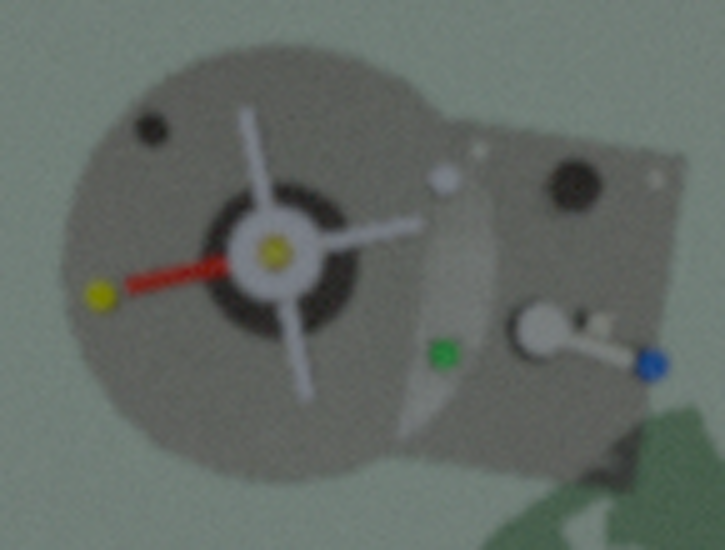

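The red spoke tip (128,287) points at the yellow pin (101,296); the knob is at (652,364) with the arm against the block, and the jar and ring haven't moved. A numeric check of both angles:

Run:
```python
from h import *
f=pickle.load(open("top.pkl","rb"))
b=lambda u,v,z:bp(f,((u+.5)/5-.5+255,(v+.5)/5-.5+130),z)
A=lambda d:np.degrees(np.arctan2(d[1],d[0]))%360
t=b(128,287,.088);o=b(424,223,.088);t1=b(246,108,.088);t2=b(307,400,.088);y=b(101,296,.038)
h=(t+o+t1+t2)/4
k=b(652,364,.1);p=b(543,328,.074)
# base yaw from extension edges (top z=.012)
e1=b(685,155,.012);e2=b(633,490,.012)
print("red",A(t-o),A(t1-t2)+90,"hub",h,"pin",A(y-h),"lever",A(k-p),"yaw",A(e1-e2))
```

```text
red 103.20904099197386 102.91127469351245 hub [5.67782915e-01 9.70945153e-05 8.80000000e-02] pin 102.49916959516896 lever 251.3832589466292 yaw 351.9109824785853
```

```bash
python3 -c "
from bench import job
print(job.hand_in())"
```

```text
the job is handed in; nothing more can be done
None
```

I turned the wheel until the red spoke pointed at the yellow pin (within about 0.5° by the cameras). I then pushed the lever to its stop, left the gold ring and the stone jar where they were, and handed the job in at about 22 s on the robot's clock.

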